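# Close up the packs in the sloped medicine dispenser

## Robot

A 7-joint arm with a two-finger parallel gripper is mounted at the origin on the work surface. World frame = base frame: x ahead of the robot, y to its left, z up, the work surface at z = 0. Lengths are in m, angles in degrees, forces in N, time in s.
With the tool pointing down it reaches from about 0.4 to 0.85 m from the base axis. Payload 10.4 kg.
Tool frame: the origin (TCP) lies between the finger pads; the fingertips stand 17 mm ahead of it and the grasp point (between the pads) lies 2 mm behind it; z points along the fingers, x is the direction in which the jaws open and shut, and the axes are right-handed (so a half turn about z gives the same grasp; the last joint's range is limited). The gripper opens to 85 mm and grips with 20 to 120 N. Pads are 22 mm wide; open, the fingers measure 114 mm over their backs; the gripper's body (76 mm by 85 mm) begins 54 mm behind the grasp point. The pads swing forward as they close: fully open they stand 13 mm farther back than shut.
Start: joints at [-75.035, 19.034, -3.707, 83.658, 1.238, 77.344, -5.071], TCP at [0.175, 0.6, 0.248] pointing down, gripper open.
Joint ranges: [-148.97, 148.97], [-28.65, 121.19], [-84.17, 76.75], [9.2, 138.47], [-72.65, 252.65], [3.7, 117.97], [-149.18, 149.18]. Speed limits (degrees/s): [127.2, 127.2, 159.86, 159.86, 180, 180, 180].

## Interface

Orientations are given as [roll, pitch, yaw] about the fixed x, y, z axes, in that order (R = Rz(yaw) Ry(pitch) Rx(roll)).
In Python, from bench import robot gives the robot as it stands. The module is installed in compiled form; this text tells all that it offers.
- The arm moves only by the tool apply_moves, never from a script. Its argument "series" is a list of rows, each a list of 3 entries, a list of its own where there are three numbers: the finger opening in m, from 0 to 0.0854, then the shift along the tool's x, y, z in m, then the turn about the tool's z in rad. In form: [[jaw, [dx, dy, dz], turn], ...]. A call has exactly 10 rows; each row shifts and turns the commanded pose from where the row before left it, along the tool's axes as they then stand; what a row does not reach is not made up. A row lasts 1/8 s, in which the tool goes at most 62.5 mm and 10.7 degrees, less where a joint would pass 70% of its speed; a pose out of reach is approached as far as the arm can. A call is refused whole if a number of a shift passes 0.0625 or a number of a turn 0.188, either way. A call with a gripper value outside its range is refused whole. The fingers move at their own pace and stop on an object; "grip_force" is the grip in N (left out, the last holds). Time passes only in rows, so rows that do not move let the fingers close, or fill a call up. It gives the time, the measured TCP pose, the force and the opening at its end, in the units of the state.
- robot.state(): the state, without advancing time (a new reading comes with each control period).
- robot.get_image(name): name is "scene" or "top"; returns a dict with "frame" (480x640x3 uint8, red, green, blue), "z_map" (480x640 float32, m along the optical axis (not along the pixel's ray), 0 where there is no reading), "intrinsics" (3x3 intrinsics, pixels), "dist" ([k1, k2, p1, p2, k3] as OpenCV has them; the pictures are not rectified), "camera_from_world" (4x4, takes a point from world to camera coordinates). Camera axes: x right, y up, looking along -z (the intrinsics and any distortion apply to the point x, -y, -z); pixel columns grow to the right and rows downward; lengths in m; the calibration is good to about 2 mm. A picture is of the moment at which its call begins.
- robot.finish_job(): hands the job in, once; it reports no verdict.
The state is a dict: "t": time; "qpos": joint angles; "joint_vel": joint speeds; "joint_torque": joint torques, N m; "eef_pos": TCP position; "tool_rot": TCP orientation; "force": force on the tool from outside, world axes, zero at the start; "wrist_torque": the same for the moment, N m; "opening": finger opening in m.
Only numpy, scipy, OpenCV 4.12 (cv2) and the standard library are available. Lean on these libraries where they do the work, as an engineer would, in place of code of your own. Each camera call takes 0.05 s, during which the arm holds its last target.

## Task

The medicine packs have stalled part-way down the three lanes of the sloped dispenser. Slide every pack down its own lane until it is fully home: the two cartons and the lower tub against the stop at the bottom, the upper tub close up against the tub ahead of it, all still standing flat on the lane floor. Leave the other things on the counter where they are.

Things in the scene. Friction and masses are not known exactly. Their poses are not given: they have to be found in the camera images.
- chute: Medicine dispenser fixed to the counter: dark steel tray, 202 mm wide, sloping down 12 degrees away from the robot to a stop, on a grey steel stand. Origin: on the floor's surface, mid-width, at the inner face of the stop, 30 mm above the counter. x points downhill along the lanes (stop at x = 0), y across the lanes to the left seen from the robot, z square out of the floor.
- loading_edge (a point): Middle of the tray's open high edge, on the floor's surface: x = -250 mm in the tray's frame, about 82 mm above the counter.
- stop_left (a point): Foot of the stop in the middle of the left lane (y = +66 mm in the tray's frame). All lanes are 62 mm wide inside, between upright dividers 4 mm thick and 26 mm high that begin 12 mm below the high edge. The stop is rigid, 26 mm high, with a notch in the middle of each lane above an 8 mm lip.
- stop_middle (a point): Foot of the stop in the middle of the middle lane (y = 0 in the tray's frame).
- stop_right (a point): Foot of the stop in the middle of the right lane (y = -66 mm in the tray's frame).
- carton_long: Paper-white cardboard ampoule carton, 110 mm long (x, along the lane), 54 mm wide, 32 mm high, 80 to 170 g; lies flat in the left lane (y = +66), short of the stop. It does not slide down by itself; a push of under 2 N moves it. Origin at its centre, half-way up; z is its upward axis, square to the lane floor while it stands in the lane. Home, its centre is at x = -55 mm of the tray.
- tub_front: Round white screw-lid tub, 52 mm across, 46 mm high, 60 to 130 g, standing in the middle lane (y = 0), the lower of two alike, short of the stop. Origin at its centre, half-way up; z is its upward axis, square to the lane floor while it stands in the lane. Home, its centre is at x = -26 mm of the tray.
- tub_rear: The second, upper tub of the middle lane, same shape and size, standing uphill of the first with a gap between. Pushed low on its uphill side it slides upright and carries the lower tub along ahead of it. Origin at its centre, half-way up; z is its upward axis, square to the lane floor while it stands in the lane. Home, touching the lower tub, its centre is at x = -78 mm of the tray.
- carton_short: Paper-white cardboard carton, 80 mm long (x, along the lane), 54 mm wide, 44 mm high, 70 to 140 g; stands in the right lane (y = -66), short of the stop. It does not slide by itself. Origin at its centre, half-way up; z is its upward axis, square to the lane floor while it stands in the lane. Home, its centre is at x = -40 mm of the tray.
- container: Bystander: white lidded plastic instrument container, 130 x 210 x 95 mm, on the counter to the left. Origin at the centre of its underside.
- sanitiser: Bystander: clear bottle, 60 mm across, 150 mm high, standing on the counter to the right. Origin at the centre of its underside.
- basin: Bystander: steel bowl, 150 mm across, 45 mm high, on the counter to the right. Origin at the centre of its underside.
There are look-alikes about, which are no part of the job. What is shaped like the tub_rear but purple or yellow is not meant.

How it is judged:
By the outcome, as a careful person would: the job done as asked, in the order asked, and still so for the second after the job is handed in, with the robot touching nothing.
It also fails if it takes over 51 s, if anything falls off the work surface, if the arm or the gripper's body presses on something with over 40 N, if the wrist force passes 120 N, or if a joint passes its speed limit or range.

## Working session

There is one attempt and no reset: what is moved stays moved. The work goes in short steps, Python scripts to look and compute and a tool call to move; the robot and the scene stay as the last step left them, time stands still between calls to the robot, and variables do not carry over. Pictures are saved under pics/ and viewed, and the job is handed in when it is done.

Besides the shell and the picture viewer there is one more tool, called after "Emit:" as a command line: name --argument value ..., lists and objects as JSON in quotes. apply_moves: Moves the arm, as the interface text tells. Its arguments: {"type":"object","properties":{"series":{"type":"array"},"grip_force":{"type":"number"}},"required":["series"]}

```bash
mkdir -p pics; cat > h.py <<'E'
import numpy as np, cv2
from bench import robot
def save(name,im): cv2.imwrite('pics/'+name,im[:,:,::-1])
def grab(n):
    d=robot.get_image(n); np.savez(n+'.npz',**{k:np.array(v) for k,v in d.items()}); return d
def load(n): return np.load(n+'.npz')
def px2w(d,u,v,z=None):
    K=np.array(d['intrinsics']);dist=np.array(d['dist'])
    p=cv2.undistortPoints(np.array([[[u,v]]],float),K,dist)[0,0]
    if z is None:
        w=d['z_map'][int(v)-1:int(v)+2,int(u)-1:int(u)+2]; w=w[w>0]; z=np.median(w)
    c=np.array([p[0]*z,-p[1]*z,-z,1])
    return (np.linalg.inv(d['camera_from_world'])@c)[:3]
def w2px(d,P):
    P=np.atleast_2d(P);c=(d['camera_from_world']@np.c_[P,np.ones(len(P))].T)[:3].T
    c=c*[1,-1,-1]
    return cv2.projectPoints(c,np.zeros(3),np.zeros(3),np.array(d['intrinsics']),np.array(d['dist']))[0][:,0]
E
python3 - <<'E'
from h import *
for n in('scene','top'):
    d=grab(n); save(n+'0.png',d['frame']); print(n,np.linalg.inv(d['camera_from_world'])[:3,3])
print(robot.state())
E
```

```text
scene [ 1.14259964 -0.1260011   0.84729183]
top [ 0.19915529 -0.00551841  1.71598675]
{'t': 0.1, 'qpos': array([-75.03303356,  19.06998255,  -3.70854165,  83.69971464,
         1.23719806,  77.34342458,  -5.07216873]), 'joint_vel': array([ 0.04553138, -0.09486589, -0.00321995, -0.0634466 , -0.00687105,
       -0.07111929, -0.05252636]), 'joint_torque': array([ 1.70043615e-03, -6.26751065e+01,  4.93202498e-02, -3.92425025e+01,
        1.62714114e-02,  6.98420117e-03, -5.54987992e-05]), 'eef_pos': array([0.17491611, 0.59970628, 0.24759011]), 'tool_rot': array([1.79997640e+02, 7.32522242e-02, 7.37390665e+01]), 'force': array([-0.25729691,  0.47813201,  0.1980427 ]), 'wrist_torque': array([0.03771486, 0.03906737, 0.00624894]), 'opening': 0.08512146676080753}
```

View pics/scene0.png

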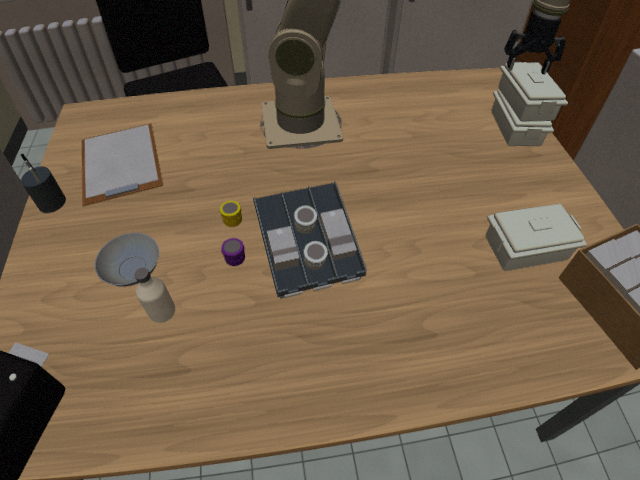

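View pics/top0.png

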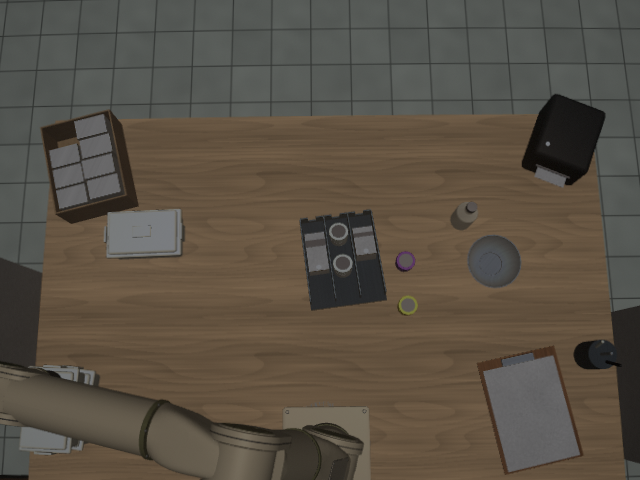

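Candidates: white tubs in the tray, top view (339,232) and (343,264). The purple tub (405,261) and the yellow one (407,305) on the counter are look-alikes. Cartons are at (316,252) on the left and (364,240) on the right. The open box at (88,168) also holds white cartons, which aren't meant. Next I'll check in a close crop.

```bash
python3 - <<'E'
from h import *
d=load('top'); f=d['frame'][200:320,290:420]; save('topc.png',cv2.convertScaleAbs(cv2.resize(f,None,fx=5,fy=5,interpolation=cv2.INTER_CUBIC),alpha=1.5))
d=load('scene'); f=d['frame'][175:305,240:375]; save('scenec.png',cv2.convertScaleAbs(cv2.resize(f,None,fx=4.5,fy=4.5,interpolation=cv2.INTER_CUBIC),alpha=1.3))
E
```

```text
(no output)
```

View pics/topc.png

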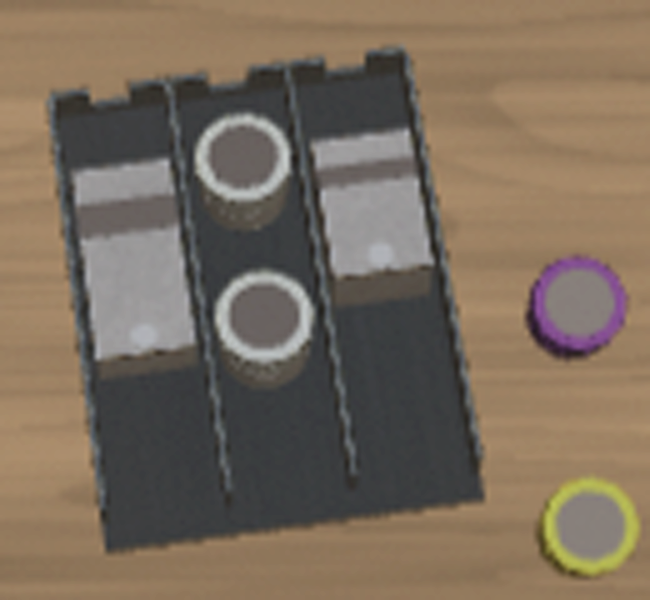

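View pics/scenec.png

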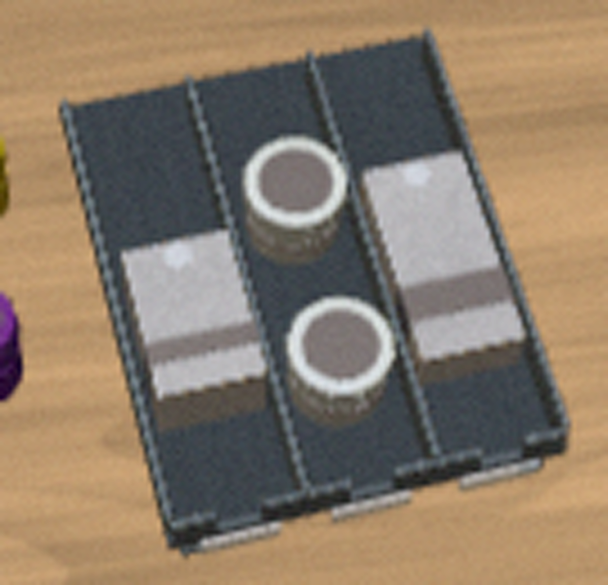

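```bash
cat >> h.py <<'E'
from scipy.optimize import least_squares
from scipy.spatial.transform import Rotation as Ro
def T(p):
    M=np.eye(4); M[:3,:3]=(Ro.from_euler('z',p[2])*Ro.from_euler('y',12,degrees=True)).as_matrix(); M[:3,3]=[p[0],p[1],.03]; return M
E
python3 - <<'E'
from h import *
t=load('top');s=load('scene')
tp=lambda u,v:(290+u/5-.4,200+v/5-.4); sp=lambda u,v:(240+u/4.5-.4,175+v/4.5-.4)
obs=[('t',tp(106,550),(-.25,.101,0)),('t',tp(484,500),(-.25,-.101,0)),('t',tp(230,503),(-.238,.033,.013)),('t',tp(353,487),(-.238,-.033,.013)),
('t',tp(52,92),(0.002,.101,.026)),('t',tp(408,50),(0.002,-.101,.026)),
('s',sp(66,103),(-.238,-.1,.026)),('s',sp(428,33),(-.238,.1,.026)),('s',sp(190,80),(-.238,-.033,.026)),('s',sp(311,55),(-.238,.033,.026))]
def res(p):
    M=T(p);r=[]
    for c,uv,P in obs: r.append(w2px({'t':t,'s':s}[c],(M@np.r_[P,1])[:3])[0]-uv)
    return np.array(r).ravel()
r=least_squares(res,[.5,0,0],loss='soft_l1'); p=r.x; print(p,np.degrees(p[2])); print(res(p).reshape(-1,2).round(1))
np.save('chute.npy',p)
M=np.linalg.inv(T(p)); 
# depth clouds in tray frame
for n,d in(('top',t),('scene',s)):
    zm=d['z_map'];print(n,(zm>0).mean())
    v,u=np.mgrid[0:480,0:640]; K=d['intrinsics']
    q=cv2.undistortPoints(np.c_[u.ravel(),v.ravel()].astype(float)[:,None],K,d['dist'])[:,0]
    z=zm.ravel(); c=np.c_[q[:,0]*z,-q[:,1]*z,-z,np.ones_like(z)][z>0]
    P=(M@np.linalg.inv(d['camera_from_world'])@c.T)[:3].T
    for nm,y,h in(('long',.066,.032),('short',-.066,.044),('tubs',0,.046)):
        m=(abs(P[:,1]-y)<.03)&(P[:,0]>-.25)&(P[:,0]<-.003)&(P[:,2]>.01)&(P[:,2]<.07)
        fl=(abs(P[:,1]-y)<.02)&(P[:,0]>-.25)&(P[:,0]<-.01)&(P[:,2]<.008)&(P[:,2]>-.02)
        a=P[m&(abs(P[:,2]-h)<.006)]; print(nm,m.sum(),'floor z',np.median(P[fl][:,2]).round(4),'topz',np.median(a[:,2]).round(4),'x range',np.sort(a[:,0])[[0,3,-4,-1]].round(4),'y',np.percentile(a[:,1],[1,99]).round(4))
        if nm=='tubs':
            k=cv2.kmeans(a[:,:2].astype(np.float32),2,None,(3,50,1e-4),5,cv2.KMEANS_PP_CENTERS)
            print(k[2])
E
```

```text
[ 0.62437851 -0.03325736  0.11804699] 6.7635943785467365
[[-0.2 -0.8]
 [ 0.2 -0.9]
 [-0.  -0.7]
 [ 0.3 -0.8]
 [-0.6  1.1]
 [ 0.9  0.2]
 [-0.4 -0.5]
 [ 0.8 -0.8]
 [-0.  -0.9]
 [ 0.  -0.5]]
top 0.9959147135416667
long 843 floor z -0.0003 topz 0.0316 x range [-0.1594 -0.1584 -0.0465 -0.0081] y [0.0401 0.0936]
short 707 floor z -0.0008 topz 0.0434 x range [-0.1361 -0.1356 -0.0538 -0.0528] y [-0.0895 -0.0366]
tubs 735 floor z -0.0005 topz 0.0456 x range [-0.1798 -0.1758 -0.0349 -0.033 ] y [-0.0219  0.0265]
[[-0.15257773  0.00341823]
 [-0.0599722   0.0020663 ]]
scene 0.9958658854166667
long 1210 floor z 0.0007 topz 0.0328 x range [-0.2267 -0.159  -0.048  -0.0476] y [0.0386 0.0925]
short 1012 floor z 0.0006 topz 0.0448 x range [-0.1354 -0.1352 -0.0542 -0.0534] y [-0.0912 -0.038 ]
tubs 1041 floor z 0.0007 topz 0.0469 x range [-0.1785 -0.1768 -0.0341 -0.0323] y [-0.0243  0.0249]
[[-0.05819517 -0.00019688]
 [-0.1510372   0.00076796]]
```

```bash
cat >> h.py <<'E'
def tgt(x,y,h=.009):
    p=np.load('chute.npy'); return (T(p)@np.r_[x,y,h,1])[:3]+[0,0,.017]
def delta(P):
    s=robot.state(); R=Ro.from_euler('xyz',s['tool_rot'],degrees=True).as_matrix()
    return R.T@(np.array(P)-s['eef_pos'])
E
python3 - <<'E'
from h import *
for n,x,y in(('long',-.195,.066),('tub',-.215,0.001),('short',-.17,-.066)): print(n,tgt(x,y).round(4))
print(delta(tgt(-.195,.066)).round(4),delta(tgt(-.195,.066)+[0,0,.15]).round(4))
p=load('top')
for uv in((145,233),(50,400),(85,380),(470,208),(494,262)): print(uv,px2w(p,*uv).round(3))
print(robot.state()['eef_pos'])
E
```

```text
long [0.4291 0.01   0.0963]
tub [ 0.4173 -0.0568  0.1005]
short [ 0.4689 -0.1182  0.0911]
[-0.4947  0.4091  0.1519] [-0.4949  0.4091  0.0019]
(145, 233) [0.577 0.482 0.094]
(50, 400) [0.16  0.465 0.652]
(85, 380) [0.19  0.622 0.096]
(470, 208) [ 0.62  -0.381  0.149]
(494, 262) [ 0.503 -0.476 -0.002]
[0.17491611 0.59970628 0.24759011]
```

Emit:
apply_moves --series '[[0.0, [0, 0, -0.03], 0], [0.0, [-0.04, 0.033, 0], 0], [0.0, [-0.04, 0.033, 0], 0], [0.0, [-0.04, 0.033, 0], 0], [0.0, [-0.04, 0.033, 0], 0], [0.0, [-0.04, 0.033, 0], 0], [0.0, [-0.04, 0.033, 0], 0], [0.0, [-0.04, 0.033, 0], 0], [0.0, [-0.04, 0.033, 0], 0], [0.0, [-0.04, 0.033, 0], 0]]'

```text
t: 1.35
eef_pos: [0.3596, 0.1695, 0.2782]
tool_rot: [-180.0, -0.0, 73.7]
force: [1.6, 0.0, -0.3]
opening: 0.0005
```

Emit:
apply_moves --series '[[0.0, [-0.04, 0.033, 0], 0], [0.0, [-0.04, 0.033, 0], 0], [0.0, [-0.04, 0.033, 0], 0], [0.0, [0, 0, 0], -0.1], [0.0, [0, 0, 0], -0.1], [0.0, [0, 0, 0], -0.1], [0.0, [0, 0, 0], -0.1], [0.0, [0, 0, 0], 0], [0.0, [0, 0, 0], 0], [0.0, [0, 0, 0], 0]]'

```text
t: 2.6
eef_pos: [0.4207, 0.0283, 0.2783]
tool_rot: [-180.0, -0.0, 96.6]
force: [-0.2, -0.3, 0.9]
opening: 0.0001
```

```bash
python3 - <<'E'
from h import *
s=robot.state();print(s['t'],s['eef_pos'],s['tool_rot'],s['force'],s['opening'],s['qpos'].round(0))
print(delta(tgt(-.195,.066)).round(4))
E
```

```text
2.6 [0.42071949 0.02832823 0.27826606] [-1.79999277e+02 -3.78430402e-03  9.65862994e+01] [-0.17608236 -0.3355354   0.93640535] 0.00010566157710094366 [-47. -12.  33. 111.   7.  79.  80.]
[-0.0191  0.0062  0.1819]
```

Down to 40 mm above the floor target, then look.

Emit:
apply_moves --series '[[0.0, [-0.019, 0.006, 0.02], 0], [0.0, [0, 0, 0.03], 0], [0.0, [0, 0, 0.03], 0], [0.0, [0, 0, 0.03], 0], [0.0, [0, 0, 0.02], 0], [0.0, [0, 0, 0.02], 0], [0.0, [0, 0, 0.01], 0], [0.0, [0, 0, 0], 0], [0.0, [0, 0, 0], 0], [0.0, [0, 0, 0], 0]]'

```text
t: 3.85
eef_pos: [0.4293, 0.0103, 0.1189]
tool_rot: [179.9, -0.0, 96.7]
force: [0.2, -0.3, -0.2]
opening: -0.0002
```

```bash
python3 - <<'E'
from h import *
s=robot.state();print(s['t'],s['eef_pos'],s['force'])
print(delta(tgt(-.195,.066)).round(4))
d=grab('scene');save('s1.png',cv2.convertScaleAbs(cv2.resize(d['frame'][120:300,220:400],None,fx=3.3,fy=3.3,interpolation=cv2.INTER_CUBIC),alpha=1.3))
print(w2px(d,s['eef_pos']-[0,0,.017]))
E
```

```text
3.85 [0.42933689 0.01031558 0.11889654] [ 0.22146682 -0.31815912 -0.16207593]
[-0.0003 -0.0003  0.0225]
[[326.61906403 195.76798971]]
```

View pics/s1.png

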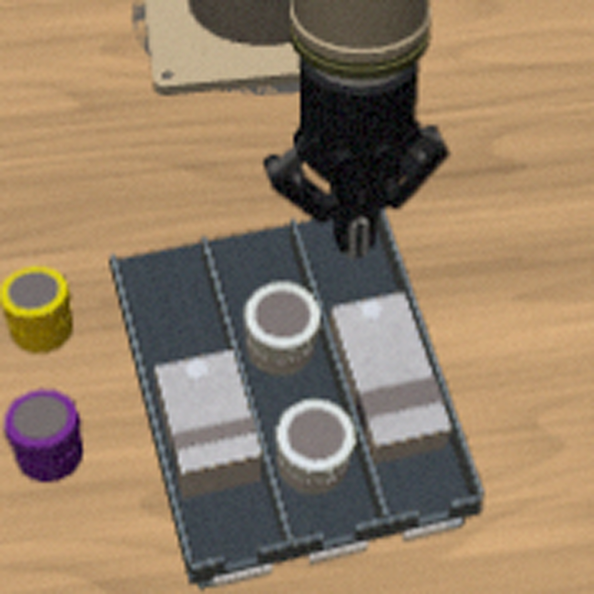

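The crop shows the shut fingers in the left lane, uphill of the long carton (tip at crop (358,252)). The path is clear. Next I'll lower the fingers to about 9 mm above the floor.

Emit:
apply_moves --series '[[0.0, [0, 0, 0.01], 0], [0.0, [0, 0, 0.006], 0], [0.0, [0, 0, 0.003], 0], [0.0, [0, 0, 0.003], 0], [0.0, [0, 0, 0], 0], [0.0, [0, 0.005, 0.001], 0], [0.0, [0, 0.005, 0.001], 0], [0.0, [0, 0.005, 0.001], 0], [0.0, [0, 0.005, 0.001], 0], [0.0, [0, 0, 0], 0]]'

```text
t: 5.15
eef_pos: [0.4491, 0.0125, 0.0922]
tool_rot: [-180.0, 0.0, 96.7]
force: [0.1, -0.5, -0.1]
opening: 0.0001
```

```bash
python3 - <<'E'
from h import *
s=robot.state();print(s['t'],s['eef_pos'],s['force'])
print(delta(tgt(-.121,.066)).round(4))
E
```

```text
5.15 [0.44907675 0.01245002 0.09217531] [ 0.06684513 -0.47239079 -0.10165674]
[0.0001 0.0522 0.0112]
```

Emit:
apply_moves --series '[[0.0, [0, 0.004, 0.0009], 0], [0.0, [0, 0.004, 0.0009], 0], [0.0, [0, 0.004, 0.0009], 0], [0.0, [0, 0.004, 0.0008], 0], [0.0, [0, 0.004, 0.0008], 0], [0.0, [0, 0.004, 0.0009], 0], [0.0, [0, 0.004, 0.0009], 0], [0.0, [0, 0.004, 0.0008], 0], [0.0, [0, 0.004, 0.0008], 0], [0.0, [0, 0.004, 0.0009], 0]]'

```text
t: 6.4
eef_pos: [0.4888, 0.0172, 0.0836]
tool_rot: [-180.0, -0.0, 96.7]
force: [-0.8, -0.3, 0.3]
opening: -0.0001
```

```bash
cat > look.py <<'E'
from h import *
import sys
s=robot.state();print(s['t'],s['eef_pos'].round(4),s['force'].round(2))
M=np.linalg.inv(T(np.load('chute.npy')));print('tip tray',(M@np.r_[s['eef_pos']-[0,0,.017],1])[:3].round(4))
cl=[]
for n in('scene','top')if len(sys.argv)>2 else('scene',):
    d=grab(n);zm=d['z_map'];v,u=np.mgrid[0:480,0:640]
    q=cv2.undistortPoints(np.c_[u.ravel(),v.ravel()].astype(float)[:,None],d['intrinsics'],d['dist'])[:,0]
    z=zm.ravel();c=np.c_[q[:,0]*z,-q[:,1]*z,-z,np.ones_like(z)]
    P=(M@np.linalg.inv(d['camera_from_world'])@c.T)[:3].T
    for nm,y,h in(('long',.066,.032),('short',-.066,.044),('tubs',0,.046)):
        br=d['frame'].reshape(-1,3).max(1)>70
        a=P[(z>0)&br&(abs(P[:,1]-y)<.029)&(P[:,0]>-.25)&(P[:,0]<.01)&(abs(P[:,2]-h)<.005)]
        if len(a)<20: print(n,nm,'few');continue
        print(n,nm,len(a),'x',np.percentile(a[:,0],[1,50,99]).round(4),'z',np.percentile(a[:,2],[5,50,95]).round(4))
        if nm=='tubs':print(cv2.kmeans(a[:,:2].astype(np.float32),2,None,(3,50,1e-4),5,cv2.KMEANS_PP_CENTERS)[2].round(4).tolist())
    save(sys.argv[1]+n+'.png',cv2.convertScaleAbs(cv2.resize(d['frame'][120:300,220:400]if n=='scene' else d['frame'][190:320,280:420],None,fx=3.3,fy=3.3,interpolation=cv2.INTER_CUBIC),alpha=1.3))
E
python3 look.py a
```

```text
6.4 [0.4888 0.0172 0.0836] [-0.78 -0.27  0.27]
tip tray [-0.1335  0.0661  0.009 ]
scene long 1096 x [-0.1239 -0.0671 -0.015 ] z [0.0299 0.0328 0.0355]
scene short 845 x [-0.1341 -0.0927 -0.0547] z [0.042  0.0448 0.0472]
scene tubs 794 x [-0.1763 -0.0788 -0.0353] z [0.0436 0.047  0.0497]
[[-0.15080000460147858, 0.00019999999494757503], [-0.058400001376867294, -9.999999747378752e-05]]
```

View pics/ascene.png

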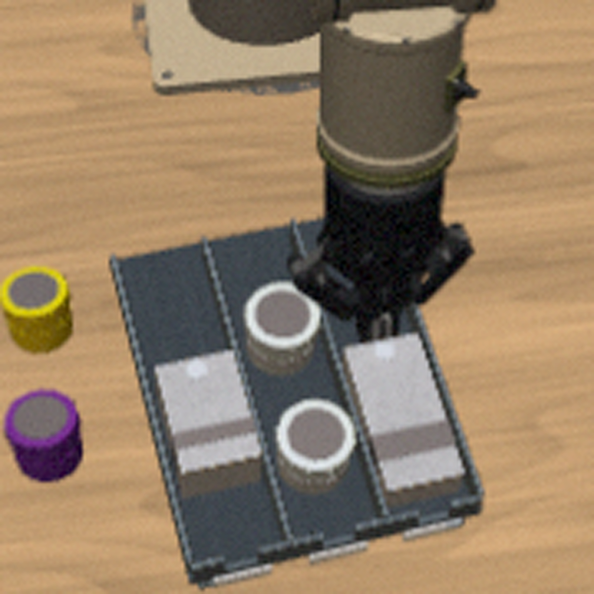

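The carton slides flat in its lane (crop (400,410)), with about 14 mm to go. The tubs haven't moved. Next I'll creep on.

Emit:
apply_moves --series '[[0.0, [0, 0.003, 0.0006], 0], [0.0, [0, 0.003, 0.0006], 0], [0.0, [0, 0.002, 0.0004], 0], [0.0, [0, 0.001, 0.0002], 0], [0.0, [0, 0.001, 0.0002], 0], [0.0, [0, 0.001, 0.0002], 0], [0.0, [0, 0.0005, 0.0001], 0], [0.0, [0, 0.0005, 0.0001], 0], [0.0, [0, 0.0005, 0.0001], 0], [0.0, [0, 0, 0], 0]]'

```text
t: 7.7
eef_pos: [0.501, 0.0186, 0.0812]
tool_rot: [180.0, -0.0, 96.7]
force: [-0.7, 0.5, 0.7]
opening: -0.0002
```

```bash
python3 look.py b
```

```text
7.7 [0.501  0.0186 0.0812] [-0.7   0.48  0.74]
tip tray [-0.121   0.066   0.0093]
scene long 1119 x [-0.1113 -0.0541 -0.0023] z [0.0298 0.0327 0.0354]
scene short 839 x [-0.1345 -0.0926 -0.0548] z [0.042  0.0449 0.0473]
scene tubs 765 x [-0.1756 -0.0766 -0.0355] z [0.0439 0.047  0.0495]
[[-0.05829999968409538, -0.0003000000142492354], [-0.15049999952316284, -0.001500000013038516]]
```

Almost home. I'll creep in 0.5 mm rows until the force rises.

Emit:
apply_moves --series '[[0.0, [0, 0.0005, 0.0001], 0], [0.0, [0, 0.0005, 0.0001], 0], [0.0, [0, 0.0005, 0.0001], 0], [0.0, [0, 0.0005, 0.0001], 0], [0.0, [0, 0, 0], 0], [0.0, [0, 0, 0], 0], [0.0, [0, 0, 0], 0], [0.0, [0, 0, 0], 0], [0.0, [0, 0, 0], 0], [0.0, [0, 0, 0], 0]]'

```text
t: 9.0
eef_pos: [0.5029, 0.0188, 0.0808]
tool_rot: [-180.0, -0.0, 96.7]
force: [0.2, 0.1, -0.4]
opening: 0.0001
```

Emit:
apply_moves --series '[[0.0, [0, 0.0005, 0.0001], 0], [0.0, [0, 0.0005, 0.0001], 0], [0.0, [0, 0.0005, 0.0001], 0], [0.0, [0, 0.0005, 0.0001], 0], [0.0, [0, 0, 0], 0], [0.0, [0, 0, 0], 0], [0.0, [0, 0, 0], 0], [0.0, [0, 0, 0], 0], [0.0, [0, 0, 0], 0], [0.0, [0, 0, 0], 0]]'

```text
t: 10.25
eef_pos: [0.5034, 0.0188, 0.0804]
tool_rot: [-179.8, -0.0, 96.6]
force: [-10.9, -0.9, 13.5]
opening: -0.0002
```

```bash
python3 look.py c t
```

```text
10.25 [0.5034 0.0188 0.0804] [-10.93  -0.9   13.53]
tip tray [-0.1185  0.066   0.009 ]
scene long 1121 x [-0.1097 -0.0519  0.0009] z [0.0298 0.0327 0.0354]
scene short 841 x [-0.1339 -0.0925 -0.0549] z [0.0421 0.0448 0.0473]
scene tubs 752 x [-0.1761 -0.0762 -0.0356] z [0.0436 0.0468 0.0494]
[[-0.058400001376867294, -0.0003000000142492354], [-0.1501999944448471, -0.001500000013038516]]
top long few
top short 425 x [-0.1325 -0.0979 -0.0545] z [0.0398 0.0439 0.0476]
top tubs 229 x [-0.1769 -0.1426 -0.0362] z [0.0414 0.0455 0.0501]
[[-0.1542000025510788, 0.0003000000142492354], [-0.06289999932050705, -0.010400000028312206]]
```

View pics/ctop.png

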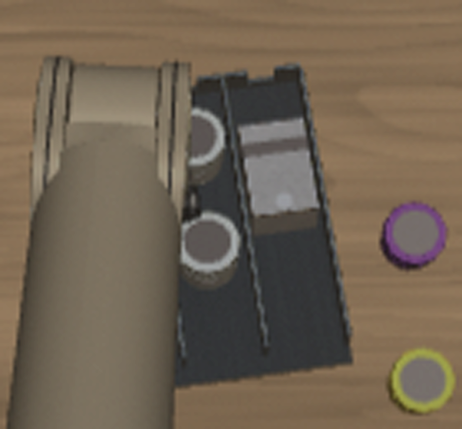

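The stop was felt at 11 N, with the carton's lower end at x≈0. The top view is blocked by the arm. Next I'll back off, rise and go over to the middle lane.

Emit:
apply_moves --series '[[0.0, [0, -0.005, -0.002], 0], [0.0, [0, -0.02, -0.01], 0], [0.0, [0, -0.03, -0.02], 0], [0.0, [0, -0.03, -0.03], 0], [0.0, [-0.03, -0.002, 0], 0], [0.0, [-0.036, 0, 0], 0], [0.0, [0, 0, 0], 0], [0.0, [0, 0, 0], 0], [0.0, [0, 0, 0], 0], [0.0, [0, 0, 0], 0]]'

```text
t: 11.6
eef_pos: [0.4262, -0.056, 0.1423]
tool_rot: [-180.0, -0.0, 96.7]
force: [-0.9, 0.3, -0.9]
opening: -0.0004
```

```bash
python3 look.py d;python3 -c "
from h import *
print(delta(tgt(-.208,0)))"
```

```text
11.6 [ 0.4262 -0.056   0.1423] [-0.86  0.35 -0.91]
tip tray [-0.215   0.0007  0.0518]
scene long 1113 x [-0.1099 -0.0525 -0.0002] z [0.0298 0.0328 0.0353]
scene short 845 x [-0.134  -0.0921 -0.0545] z [0.042  0.0449 0.0473]
scene tubs 801 x [-0.1755 -0.08   -0.0352] z [0.0437 0.047  0.0494]
[[-0.058400001376867294, -0.00019999999494757503], [-0.15150000154972076, 0.0010000000474974513]]
[-0.00061399 -0.00200896  0.04325948]
```

View pics/dscene.png

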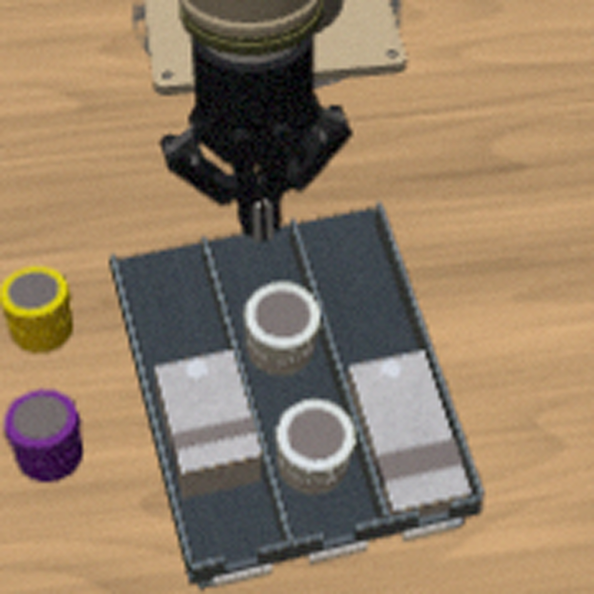

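The long carton rests against the stop (lower end at crop (430,500)). The gripper is behind the upper tub, so I'll lower it and start pushing.

Emit:
apply_moves --series '[[0.0, [-0.0006, -0.002, 0.015], 0], [0.0, [0, 0, 0.015], 0], [0.0, [0, 0, 0.008], 0], [0.0, [0, 0, 0.005], 0], [0.0, [0, 0, 0], 0], [0.0, [0, 0.005, 0.001], 0], [0.0, [0, 0.005, 0.001], 0], [0.0, [0, 0.005, 0.0011], 0], [0.0, [0, 0.004, 0.0009], 0], [0.0, [0, 0.004, 0.0009], 0]]'

```text
t: 12.9
eef_pos: [0.4473, -0.0547, 0.0944]
tool_rot: [-180.0, -0.0, 96.7]
force: [-0.9, -0.9, 1.4]
opening: -0.0003
```

Emit:
apply_moves --series '[[0.0, [0, 0.004, 0.0009], 0], [0.0, [0, 0.004, 0.0009], 0], [0.0, [0, 0.004, 0.0009], 0], [0.0, [0, 0.004, 0.0008], 0], [0.0, [0, 0.004, 0.0008], 0], [0.0, [0, 0.004, 0.0009], 0], [0.0, [0, 0.004, 0.0009], 0], [0.0, [0, 0.004, 0.0008], 0], [0.0, [0, 0, 0], 0], [0.0, [0, 0, 0], 0]]'

```text
t: 14.15
eef_pos: [0.4788, -0.0511, 0.0876]
tool_rot: [-180.0, 0.0, 96.7]
force: [-0.1, -1.1, -0.4]
opening: -0.0001
```

```bash
python3 look.py e;python3 -c "
from h import *
print(delta(tgt(-.113,0)))"
```

```text
14.15 [ 0.4788 -0.0511  0.0876] [-0.09 -1.08 -0.38]
tip tray [-0.1519 -0.0006  0.0092]
scene long 1120 x [-0.1093 -0.0525 -0.0003] z [0.0298 0.0328 0.0352]
scene short 842 x [-0.134  -0.0927 -0.055 ] z [0.0419 0.0449 0.0473]
scene tubs 821 x [-0.1402 -0.0814 -0.0357] z [0.0439 0.047  0.0497]
[[-0.05849999934434891, -0.00019999999494757503], [-0.11550000309944153, 0.0007999999797903001]]
[0.00060526 0.0380157  0.00829515]
```

View pics/escene.png

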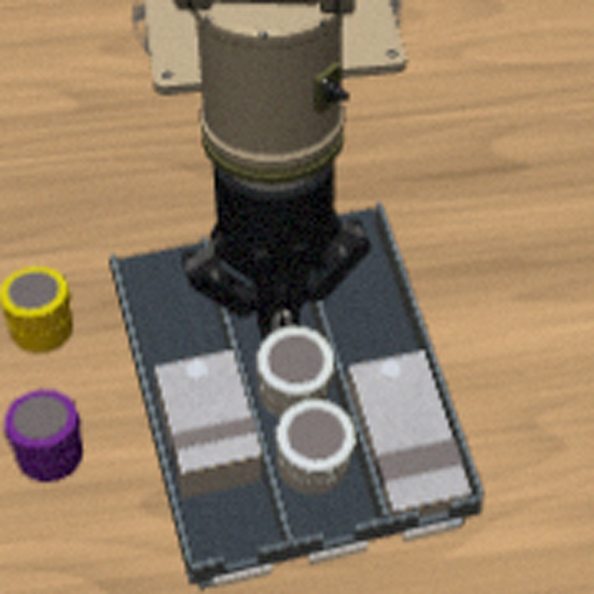

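The upper tub slides upright (crop (295,362)) and nearly touches the lower one (315,435). About 38 mm remain.

Emit:
apply_moves --series '[[0.0, [0, 0.003, 0.0007], 0], [0.0, [0, 0.003, 0.0006], 0], [0.0, [0, 0.003, 0.0007], 0], [0.0, [0, 0.003, 0.0006], 0], [0.0, [0, 0.003, 0.0007], 0], [0.0, [0, 0.003, 0.0006], 0], [0.0, [0, 0.003, 0.0007], 0], [0.0, [0, 0.003, 0.0006], 0], [0.0, [0, 0.003, 0.0007], 0], [0.0, [0, 0, 0], 0]]'

```text
t: 15.45
eef_pos: [0.5059, -0.0479, 0.0816]
tool_rot: [180.0, 0.0, 96.7]
force: [-0.2, 0.2, -0.1]
opening: -0.0
```

```bash
python3 look.py f;python3 -c "
from h import *
print(delta(tgt(-.113,0)))"
```

```text
15.45 [ 0.5059 -0.0479  0.0816] [-0.23  0.23 -0.05]
tip tray [-0.1239 -0.0006  0.0091]
scene long 1123 x [-1.096e-01 -5.240e-02  1.000e-04] z [0.0295 0.0327 0.0353]
scene short 848 x [-0.134  -0.0923 -0.0547] z [0.0418 0.0449 0.0473]
scene tubs 829 x [-0.1128 -0.06   -0.0132] z [0.0438 0.047  0.0494]
[[-0.08810000121593475, 0.0010000000474974513], [-0.03610000014305115, -0.00039999998989515007]]
[0.00062719 0.01080941 0.00236456]
```

View pics/fscene.png

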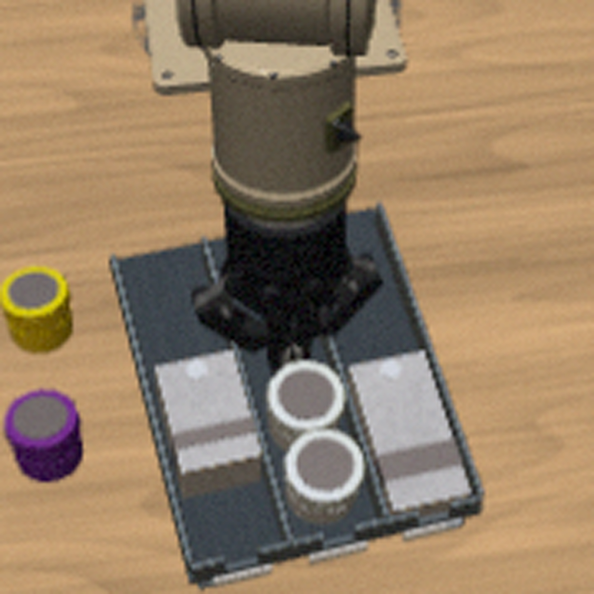

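Both tubs are moving together upright, with about 10–11 mm left.

Emit:
apply_moves --series '[[0.0, [0, 0.002, 0.0004], 0], [0.0, [0, 0.002, 0.0004], 0], [0.0, [0, 0.002, 0.0004], 0], [0.0, [0, 0.001, 0.0002], 0], [0.0, [0, 0.001, 0.0002], 0], [0.0, [0, 0.0005, 0.0001], 0], [0.0, [0, 0.0005, 0.0001], 0], [0.0, [0, 0.0005, 0.0001], 0], [0.0, [0, 0, 0], 0], [0.0, [0, 0, 0], 0]]'

```text
t: 16.75
eef_pos: [0.5151, -0.0468, 0.0798]
tool_rot: [180.0, -0.0, 96.7]
force: [0.4, -0.7, -0.0]
opening: 0.0
```

Emit:
apply_moves --series '[[0.0, [0, 0.0005, 0.0001], 0], [0.0, [0, 0.0005, 0.0001], 0], [0.0, [0, 0.0005, 0.0001], 0], [0.0, [0, 0, 0], 0], [0.0, [0, 0, 0], 0], [0.0, [0, 0, 0], 0], [0.0, [0, 0, 0], 0], [0.0, [0, 0, 0], 0], [0.0, [0, 0, 0], 0], [0.0, [0, 0, 0], 0]]'

```text
t: 18.0
eef_pos: [0.5166, -0.0466, 0.0795]
tool_rot: [180.0, -0.0, 96.7]
force: [-0.8, -0.5, 0.2]
opening: 0.0
```

```bash
python3 look.py g
```

```text
18.0 [ 0.5166 -0.0466  0.0795] [-0.84 -0.46  0.22]
tip tray [-0.113  -0.0006  0.0092]
scene long 1114 x [-0.1092 -0.0523 -0.0005] z [0.03   0.0328 0.0352]
scene short 841 x [-0.1336 -0.0922 -0.0547] z [0.042  0.0449 0.0475]
scene tubs 851 x [-0.102  -0.0485 -0.0021] z [0.0438 0.047  0.0494]
[[-0.07760000228881836, 0.0010000000474974513], [-0.025200000032782555, -0.00039999998989515007]]
```

Emit:
apply_moves --series '[[0.0, [0, 0.0005, 0.0001], 0], [0.0, [0, 0.0005, 0.0001], 0], [0.0, [0, 0.0005, 0.0001], 0], [0.0, [0, 0, 0], 0], [0.0, [0, 0, 0], 0], [0.0, [0, 0, 0], 0], [0.0, [0, 0, 0], 0], [0.0, [0, 0, 0], 0], [0.0, [0, 0, 0], 0], [0.0, [0, 0, 0], 0]]'

```text
t: 19.3
eef_pos: [0.5179, -0.0465, 0.0791]
tool_rot: [-180.0, -0.0, 96.7]
force: [-4.9, -1.3, 1.1]
opening: -0.0
```

The stop was felt at 5 N through both tubs. Next is the right lane.

Emit:
apply_moves --series '[[0.0, [0, -0.005, -0.002], 0], [0.0, [0, -0.02, -0.01], 0], [0.0, [0, -0.02, -0.02], 0], [0.0, [0, -0.02, -0.03], 0], [0.0, [-0.03, 0, 0], 0], [0.0, [-0.036, 0, 0], 0], [0.0, [0, 0, 0], 0], [0.0, [0, 0, 0], 0], [0.0, [0, 0, 0], 0], [0.0, [0, 0, 0], 0]]'

```text
t: 20.55
eef_pos: [0.4613, -0.1189, 0.1412]
tool_rot: [180.0, -0.0, 96.7]
force: [0.9, 0.5, -0.3]
opening: 0.0001
```

```bash
python3 look.py i;python3 -c "
from h import *
print(delta(tgt(-.17,-.066)))"
```

```text
20.55 [ 0.4613 -0.1189  0.1412] [ 0.92  0.47 -0.31]
tip tray [-0.1878 -0.0658  0.0563]
scene long 1117 x [-0.1091 -0.053  -0.0002] z [0.0298 0.0326 0.0353]
scene short 843 x [-0.1337 -0.0923 -0.0548] z [0.0419 0.0449 0.0474]
scene tubs 847 x [-0.1002 -0.0473 -0.0016] z [0.0437 0.0468 0.0494]
[[-0.024399999529123306, -0.0006000000284984708], [-0.0763000026345253, 0.0008999999845400453]]
[-7.93345911e-05  7.68996931e-03  5.00044425e-02]
```

View pics/iscene.png

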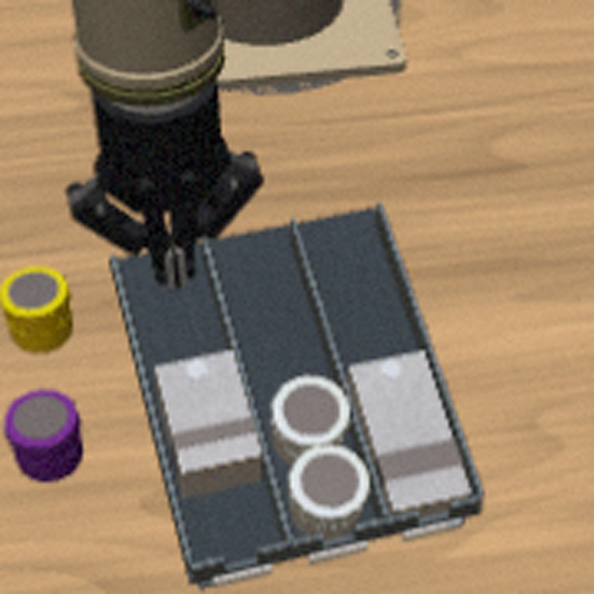

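The long carton and both tubs are home. The upper tub touches the lower one, seen at crop (311,410) and (328,485). Now the short carton.

Emit:
apply_moves --series '[[0.0, [0, 0, 0.02], 0], [0.0, [0, 0, 0.015], 0], [0.0, [0, 0, 0.008], 0], [0.0, [0, 0, 0.005], 0], [0.0, [0, 0, 0], 0], [0.0, [0, 0.007, 0.0015], 0], [0.0, [0, 0.007, 0.0015], 0], [0.0, [0, 0.007, 0.0015], 0], [0.0, [0, 0.007, 0.0015], 0], [0.0, [0, 0.005, 0.001], 0]]'

```text
t: 21.85
eef_pos: [0.4944, -0.1157, 0.086]
tool_rot: [-180.0, 0.0, 96.7]
force: [0.7, -0.5, -0.3]
opening: 0.0002
```

Emit:
apply_moves --series '[[0.0, [0, 0.004, 0.0009], 0], [0.0, [0, 0.004, 0.0009], 0], [0.0, [0, 0.004, 0.0009], 0], [0.0, [0, 0.004, 0.0008], 0], [0.0, [0, 0.004, 0.0008], 0], [0.0, [0, 0.004, 0.0009], 0], [0.0, [0, 0.004, 0.0009], 0], [0.0, [0, 0.004, 0.0008], 0], [0.0, [0, 0.004, 0.0008], 0], [0.0, [0, 0, 0], 0]]'

```text
t: 23.1
eef_pos: [0.53, -0.1115, 0.0784]
tool_rot: [180.0, 0.0, 96.7]
force: [-0.6, -0.6, -0.1]
opening: 0.0005
```

```bash
python3 look.py j;python3 -c "
from h import *
print(delta(tgt(-.089,-.066)))"
```

```text
23.1 [ 0.53   -0.1115  0.0784] [-0.58 -0.6  -0.1 ]
tip tray [-0.1072 -0.0666  0.0093]
scene long 1121 x [-0.1092 -0.0519  0.    ] z [0.0296 0.0327 0.0353]
scene short 882 x [-0.0975 -0.0563 -0.0182] z [0.0422 0.045  0.0472]
scene tubs 847 x [-0.1002 -0.0468 -0.0018] z [0.044  0.0469 0.0494]
[[-0.024299999698996544, -0.0005000000237487257], [-0.07660000026226044, 0.0010000000474974513]]
[0.00069039 0.01797819 0.00412305]
```

View pics/jscene.png

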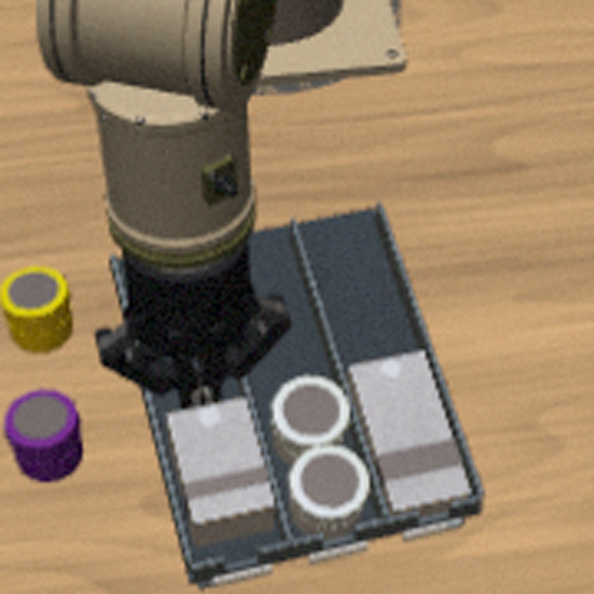

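The short carton slides flat (crop (220,460)), with about 18 mm to go. The knuckles pass above the tub and clear of the yellow and purple tubs.

Emit:
apply_moves --series '[[0.0, [0, 0.003, 0.0007], 0], [0.0, [0, 0.003, 0.0007], 0], [0.0, [0, 0.003, 0.0006], 0], [0.0, [0, 0.002, 0.0005], 0], [0.0, [0, 0.002, 0.0005], 0], [0.0, [0, 0.001, 0.0002], 0], [0.0, [0, 0.001, 0.0002], 0], [0.0, [0, 0.0005, 0.0001], 0], [0.0, [0, 0.0005, 0.0001], 0], [0.0, [0, 0, 0], 0]]'

```text
t: 24.4
eef_pos: [0.5456, -0.1097, 0.0749]
tool_rot: [180.0, -0.0, 96.7]
force: [-0.3, -0.3, -0.0]
opening: 0.0
```

Emit:
apply_moves --series '[[0.0, [0, 0.0005, 0.0001], 0], [0.0, [0, 0.0005, 0.0001], 0], [0.0, [0, 0.0005, 0.0001], 0], [0.0, [0, 0.0005, 0.0001], 0], [0.0, [0, 0, 0], 0], [0.0, [0, 0, 0], 0], [0.0, [0, 0, 0], 0], [0.0, [0, 0, 0], 0], [0.0, [0, 0, 0], 0], [0.0, [0, 0, 0], 0]]'

```text
t: 25.65
eef_pos: [0.5476, -0.1095, 0.0745]
tool_rot: [180.0, -0.0, 96.7]
force: [-0.3, 0.7, -0.3]
opening: 0.0002
```

```bash
python3 look.py k
```

```text
25.65 [ 0.5476 -0.1095  0.0745] [-0.28  0.65 -0.31]
tip tray [-0.0891 -0.0666  0.0092]
scene long 1123 x [-0.1095 -0.0522 -0.0002] z [0.0299 0.0328 0.0352]
scene short 905 x [-0.0801 -0.0383 -0.0005] z [0.0422 0.0448 0.0473]
scene tubs 847 x [-0.1    -0.0466 -0.0009] z [0.0437 0.0468 0.0495]
[[-0.02419999986886978, -0.0006000000284984708], [-0.07639999687671661, 0.0010000000474974513]]
```

Emit:
apply_moves --series '[[0.0, [0, 0.0005, 0.0001], 0], [0.0, [0, 0.0005, 0.0001], 0], [0.0, [0, 0.0005, 0.0001], 0], [0.0, [0, 0, 0], 0], [0.0, [0, 0, 0], 0], [0.0, [0, 0, 0], 0], [0.0, [0, 0, 0], 0], [0.0, [0, 0, 0], 0], [0.0, [0, 0, 0], 0], [0.0, [0, 0, 0], 0]]'

```text
t: 26.95
eef_pos: [0.5489, -0.1094, 0.0741]
tool_rot: [-180.0, -0.0, 96.6]
force: [-4.2, -1.7, 2.1]
opening: 0.0
```

The stop was felt. I'll back off, rise well clear to uncover the top view, then check.

Emit:
apply_moves --series '[[0.0, [0, -0.005, -0.002], 0], [0.0, [0, -0.02, -0.01], 0], [0.0, [0, -0.03, -0.025], 0], [0.0, [0, -0.03, -0.04], 0], [0.0, [0, -0.03, -0.05], 0], [0.0, [0, 0, -0.05], 0], [0.0, [-0.05, 0, 0], 0], [0.0, [-0.05, 0, 0], 0], [0.0, [-0.05, 0, 0], 0], [0.0, [-0.05, 0, 0], 0]]'

```text
t: 28.2
eef_pos: [0.4623, -0.3212, 0.2471]
tool_rot: [179.9, 0.0, 96.9]
force: [0.8, 1.3, 2.7]
opening: 0.0
```

```bash
python3 look.py l t
```

```text
28.2 [ 0.4623 -0.3212  0.2471] [0.85 1.32 2.66]
tip tray [-0.2322 -0.2668  0.1552]
scene long 1121 x [-0.1096 -0.0521  0.0004] z [0.0297 0.0327 0.0352]
scene short 903 x [-0.0783 -0.0375  0.0004] z [0.0422 0.0448 0.0473]
scene tubs 838 x [-0.1008 -0.0476 -0.0015] z [0.0437 0.0468 0.0495]
[[-0.07620000094175339, 0.0008999999845400453], [-0.02449999935925007, -0.00039999998989515007]]
top long 531 x [-0.1087 -0.0615  0.0003] z [0.0277 0.0318 0.0362]
top short 401 x [-0.0774 -0.0429  0.0013] z [0.0396 0.0437 0.0477]
top tubs 261 x [-0.1007 -0.0513 -0.0009] z [0.0415 0.0456 0.0502]
[[-0.03060000017285347, 0.0017000000225380063], [-0.08030000329017639, 0.0024999999441206455]]
```

View pics/lscene.png

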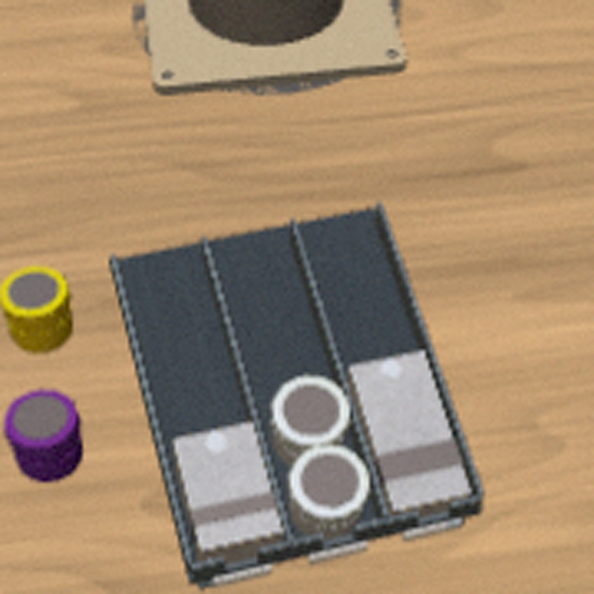

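View pics/ltop.png

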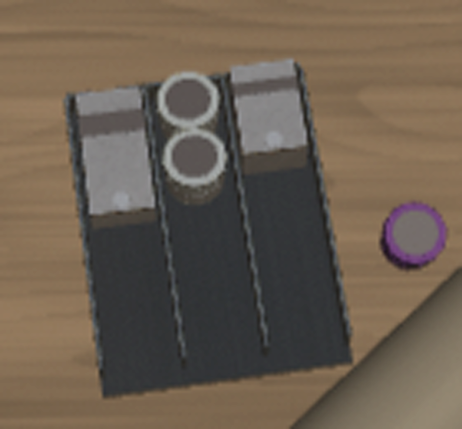

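Both views show all four packs at the stop and flat, with the tubs touching and the purple and yellow tubs unmoved. I'll let the arm settle, then hand in.

Emit:
apply_moves --series '[[0.0, [0, 0, 0], 0], [0.0, [0, 0, 0], 0], [0.0, [0, 0, 0], 0], [0.0, [0, 0, 0], 0], [0.0, [0, 0, 0], 0], [0.0, [0, 0, 0], 0], [0.0, [0, 0, 0], 0], [0.0, [0, 0, 0], 0], [0.0, [0, 0, 0], 0], [0.0, [0, 0, 0], 0]]'

```text
t: 29.55
eef_pos: [0.461, -0.3202, 0.2469]
tool_rot: [-180.0, -0.0, 96.7]
force: [0.2, 0.4, -0.3]
opening: -0.0001
```

```bash
python3 -c "
from h import *
s=robot.state();print(s['t'],s['force'],abs(s['joint_vel']).max())
print(robot.finish_job())"
```

```text
29.55 [ 0.22255783  0.38264957 -0.3293616 ] 0.05986566813771095
the job is handed in; nothing more can be done
None
```

All four packs are home and flat on the lane floor. I pushed each one low with the shut fingers: the long carton, then the upper tub carrying the lower one, then the short carton. Each push went on until I felt the stop, at about 11, 5 and 4 N along the lane. The job took about 30 s.

- **Last checks:** both cartons' lower ends and the lower tub's front edge measured within about 2 mm of the stop. The tubs touch, with their centres about 52 mm apart in the scene view. In the last pictures the purple and yellow tubs look unmoved and the arm was clear and at rest. I didn't re-measure the container, sanitiser or basin, but the arm kept clear of them.
- **Disagreement:** the top camera put the two tub centres at -31 and -80 mm, where the scene camera gave -24 and -76 mm. The top view saw far fewer points on the tubs, and its edge readings (-1 and -101 mm) agree with the scene camera. The long carton's final push also showed about 13 N upward on the tool. It was gone once I backed off, and the carton stayed flat.

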